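# Hold the kiln controller's recessed reset button down with a stylus

## Robot

A 6-joint arm with a two-finger parallel gripper is mounted at the origin on a cart in front of the work surface, level with it; the furniture and walls round the work are solid. World frame = base frame: x ahead of the robot, y to its left, z up, the work surface at z = 0. Lengths are in mm, angles in rad, forces in N, time in s.
With the tool pointing down it reaches from about 275 to 750 mm from the base axis. Payload 10.2 kg.
Tool frame: the origin (TCP) lies between the finger pads; the fingertips stand 22 mm ahead of it and the grasp point (between the pads) lies 3 mm ahead of it (ctrl.nose_length is the distance from the TCP to the fingertips, in mm); z points along the fingers, y is the line along which they close (so a half turn about z gives the same grasp; the last joint's range is limited). The gripper opens to 85 mm and grips with 20 to 120 N. Pads are 22 mm wide; open, the fingers measure 114 mm over their backs; the gripper's body (76 mm by 85 mm) begins 54 mm behind the grasp point. The pads swing forward as they close: fully open they stand 13 mm farther back than shut.
Start: joints at [1.121, 0.313, 1.498, -0, 1.331, -0.223], TCP at [118.064, 511.558, 253.294] pointing down, gripper open.
Joint ranges: [-2.94, 2.94], [-0.97, 2.17], [0.19, 2.56], [-1.23, 4.37], [0.02, 3.11], [-2.88, 2.88]. Speed limits (rad/s): [2.39, 2.39, 3.01, 3.14, 3.14, 3.14].

## Interface

Orientations are given as a unit quaternion [w, x, y, z].
In Python, from rig import sense, imaging, ctrl gives the robot as it stands. The module is installed in compiled form; this text tells all that it offers.
- The arm moves only by the tool apply_moves, never from a script. Its argument "commands" is a list of rows, each a list of 5 numbers: the gripper command: -1 is fully open, 1 is shut, values between are in proportion, then the shift along the tool's x, y, z in mm, then the turn about the tool's z in degrees. A call has 1 to 20 rows; each row shifts and turns the commanded pose from where the row before left it, along the tool's axes as they then stand; what a row does not reach is not made up. A row lasts 1/8 s, in which the tool goes at most 62.5 mm and 10.7 degrees, less where a joint would pass 70% of its speed; a pose out of reach is approached as far as the arm can. A call is refused whole if a number of a shift passes 62.5 or a number of a turn 10.7, either way. A call with a gripper value outside its range is refused whole. The fingers move at their own pace and stop on an object; "newtons" is the grip in N (left out, the last holds). Time passes only in rows, so rows that do not move let the fingers close. It gives the time, the measured TCP pose, the force, the opening and the grip force at its end, in the units of the state.
- sense(): the state, without advancing time (a new reading comes with each control period).
- imaging.capture(name): name is "scene" or "top" or "wrist"; returns the picture (400x640x3 uint8, blue, green, red); there is no depth.
- imaging.calibration(name): a dict with "camera_matrix" (3x3 intrinsics, pixels), "world_to_cam" (4x4, takes a point from world to camera coordinates). Camera axes: x right, y up, looking along -z (the intrinsics and any distortion apply to the point x, -y, -z); pixel columns grow to the right and rows downward; lengths in mm; the calibration is good to about 2 mm. A picture is of the moment at which its call begins: read the wrist's pose just before it. calibration takes no time and is no camera call; for the wrist camera it gives the pose at the moment of the call.
- ctrl.finish_job(): hands the job in; it is judged then, once.
The state is a dict: "time_s": time; "joints": joint angles; "dq": joint speeds; "tau": joint torques, N m; "eef_pos": TCP position; "ee_rot": TCP orientation; "force": force on the tool from outside, world axes, zero at the start; "wrist_torque": the same for the moment, N m; "grip_width": opening from 0.0 (shut) to 1.0 (fully open); "grip_force": force on a finger pad.
Only numpy, scipy, OpenCV 4.12 (cv2) and the standard library are available. Lean on these libraries where they do the work, as an engineer would, in place of code of your own. Each camera call takes 0.05 s, during which the arm holds its last target. There are 200 camera calls.

## Task

The kiln controller has locked out after a firing and must be reset by its recessed button. Take the plain round stylus with the brass collar out of the tool stand, put its steel rod down through the round opening in the top of the controller, and hold the reset button at the bottom fully down, without forcing it, for at least three seconds. Finish while still gripping the stylus and holding the button down; do not press the test button under the square opening, and leave the other two tools in the stand and the things round the work where they are.

Things in the scene. Friction and masses are not known exactly. Their poses are not given: they have to be found in the camera images.
- tool_stand: wooden block, 56 x 186 x 70 mm high on a 68 x 198 x 7 mm foot, fixed to the table; origin at the centre of its underside, z up, y along its row of three square sockets (14 mm wide, 62 mm deep, 62 mm apart: one at the centre, one each way along y). Any of the three tools may stand in any socket.
- stylus_center (a point): stylus upright in one of the sockets, 155 mm long, 60 g: steel rod of 11 mm diameter, 60 mm long (in the socket at the start); above it a brass collar (19 mm diameter, 60 to 72 mm above the rod's end) that rests on the stand's top; then a plain dark round wooden handle, 18 mm diameter, 72 to 155 mm. This point is on its axis, 77.5 mm from either end; z runs from rod to handle
- stylus_tip (a point): centre of the lower end of the stylus's steel rod, 77.5 mm below stylus_center along its axis
- loop_tool_center (a point): loop tool on end in a socket, a wooden handle with a wire loop at the top, 165 mm long, about 13 mm thick (26 mm at the loop); it stands about 103 mm above the stand's top; this point is half-way along it
- needle_center (a point): needle tool on end in a socket, a thin black handle with a needle at the top, 145 mm long, 12 mm thick; it stands about 83 mm above the stand's top; this point is half-way along it
- controller: kiln controller, grey steel case 110 (x) x 160 (y) x 78 mm high, fixed; origin at the centre of its underside; display and dial on its front (-x) face. In its flat top are two openings 84 mm apart with 3 mm raised aluminium rims: a round one (20 mm diameter, reset button) to the left seen from the front, +y, and a square one (20 x 20 mm, test button) to the right
- reset_hole (a point): centre of the round opening, at the height of the top of its rim, 81 mm above the table; the reset button's flat white cap (28 mm diameter) lies 36 mm straight below this point, with free space between
- test_hole (a point): centre of the square opening, at the height of the top of its rim, 81 mm above the table; the test button lies as deep below it
- reset_button (a joint): how far the reset button is pressed down, m: 0 is up, 0.006 is fully down against its stop; a spring pushes it back, from about 1.5 N at the top to 5 N at the stop; anything over 0.0042 counts as down
- test_button (a joint): how far the test button is pressed, m: 0 is up, 0.006 fully down
- water_cup: white ceramic cup, 69 mm diameter, 64 mm high, loose; origin at the centre of its underside
- clay_lump: lump of clay, 66 x 88 x 43 mm, loose; origin at the centre of its underside
- jar: screw-lid jar, 56 mm diameter, 70 mm high, loose; origin at the centre of its underside

How it is judged:
By the outcome, as a careful person would: the job done as asked, in the order asked, and still so for the second after the job is handed in, while the arm keeps its last pose, push and grip.
It also fails if it takes over 51 s, if anything falls off the work surface, if the arm or the gripper's body presses on something with over 40 N, if the wrist force passes 120 N, or if a joint passes its speed limit or range.

## Working session

There is one attempt and no reset: what is moved stays moved. The work goes in short steps, Python scripts to look and compute and a tool call to move; the robot and the scene stay as the last step left them, time stands still between calls to the robot, and variables do not carry over. Pictures are saved under pics/ and viewed, at most 10 in all, crops included, and the job is handed in when it is done.

Besides the shell and the picture viewer there is one more tool, called as name(argument=value, ...), one argument or row to a line, values as JSON. apply_moves: Moves the arm, as the interface text tells. Its arguments: {"type":"object","properties":{"commands":{"type":"array","items":{"type":"array","items":{"type":"number"}}},"newtons":{"type":"number"}},"required":["commands"]}

```bash
mkdir -p pics
cat > h.py <<'E'
import numpy as np, cv2
from rig import sense, imaging, ctrl
def snap(n,f):
    c=imaging.calibration(n); im=imaging.capture(n); cv2.imwrite('pics/'+f+'.png',im); np.savez('pics/'+f+'.npz',K=c['camera_matrix'],T=c['world_to_cam']); return im,c
def ray(f,px):
    d=np.load('pics/'+f+'.npz'); K,T=d['K'],d['T']
    p=np.linalg.inv(K)@[px[0],px[1],1]; v=np.array([p[0],-p[1],-p[2]])
    R=T[:3,:3]; return -R.T@T[:3,3], (R.T@v)/np.linalg.norm(v)
def atz(f,px,z):
    o,v=ray(f,px); return o+v*(z-o[2])/v[2]
def tri(*obs):
    A=0;b=0
    for f,p in obs:
        o,v=ray(f,p); P=np.eye(3)-np.outer(v,v); A=A+P; b=b+P@o
    x=np.linalg.solve(A,b); return x,[np.linalg.norm((np.eye(3)-np.outer(ray(f,p)[1],ray(f,p)[1]))@(x-ray(f,p)[0])) for f,p in obs]
def proj(f,X):
    d=np.load('pics/'+f+'.npz'); c=d['T'][:3,:3]@X+d['T'][:3,3]; q=d['K']@[c[0],-c[1],-c[2]]; return q[:2]/q[2]
E
python3 - <<'E'
from h import *
a,c=snap('top','top0'); b,c2=snap('scene','scene0')
print(c,c2,sense())
E
```

```text
{'camera_matrix': array([[487.72562884,   0.        , 321.40467043],
       [  0.        , 487.72562884, 203.66350806],
       [  0.        ,   0.        ,   1.        ]]), 'world_to_cam': array([[-4.76449580e-02, -9.98845803e-01,  6.08446704e-03,
         1.06203258e+02],
       [ 9.76196506e-01, -4.52725169e-02,  2.12110302e-01,
        -5.22670274e+02],
       [-2.11590026e-01,  1.60456219e-02,  9.77226790e-01,
        -1.28637437e+03],
       [ 0.00000000e+00,  0.00000000e+00,  0.00000000e+00,
         1.00000000e+00]])} {'camera_matrix': array([[401.39930616,   0.        , 321.85907877],
       [  0.        , 401.39930616, 203.14711636],
       [  0.        ,   0.        ,   1.        ]]), 'world_to_cam': array([[-8.78364409e-01, -4.77951455e-01,  6.19443708e-03,
         5.15666932e+02],
       [ 2.49390918e-01, -4.47190368e-01,  8.58967371e-01,
        -1.63503507e+02],
       [-4.07774612e-01,  7.56031204e-01,  5.11992856e-01,
        -8.87668763e+02],
       [ 0.00000000e+00,  0.00000000e+00,  0.00000000e+00,
         1.00000000e+00]])} {'time_s': 0.1, 'joints': array([ 1.12058823e+00,  3.13403157e-01,  1.49834757e+00,  1.12953972e-05,
        1.33102180e+00, -2.23391781e-01]), 'dq': array([-0.00036622, -0.00262179, -0.00219241, -0.0017347 ,  0.00168978,
       -0.00046207]), 'tau': array([ 3.22416236e-03, -4.12902296e+01, -2.60140157e+01, -1.87453666e-04,
        3.01924774e-03,  6.80262374e-06]), 'eef_pos': array([117.97423671, 511.36379067, 252.7927297 ]), 'ee_rot': array([-2.00132914e-04,  1.13166532e-01,  9.93575859e-01, -5.54980295e-04]), 'force': array([ 0.46730524,  0.28295387, -0.43104192]), 'wrist_torque': array([ 0.03740732,  0.01105075, -0.01202431]), 'grip_force': 0.0, 'grip_width': 1.0026068535636365}
```

View pics/top0.png

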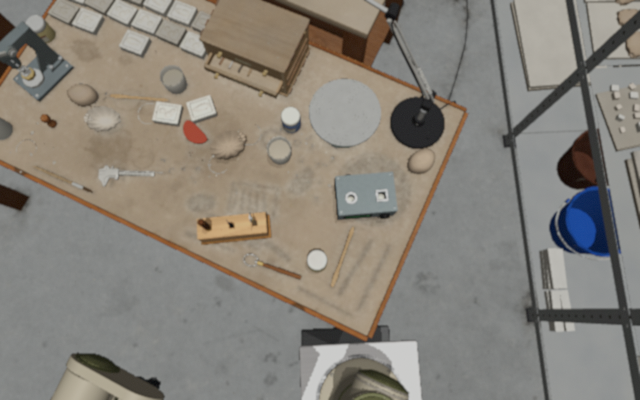

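View pics/scene0.png

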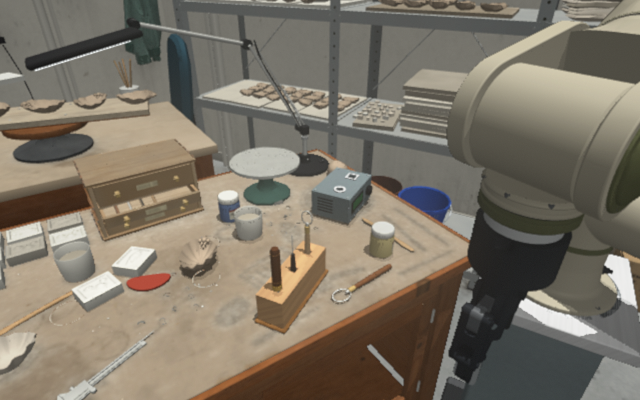

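The top view shows the stand at about (233,227), with the dark tool at its left end (204,222), and the controller at (366,196) with the round opening at (351,198) and the square one at (382,195). The scene view shows the thick dark handle at (276,265) in the stand's near-left end. The needle is in the centre socket and the loop tool at the far end.

```bash
python3 - <<'E'
from h import *
a=cv2.imread('pics/top0.png'); b=cv2.imread('pics/scene0.png')
A=cv2.resize(a[165:265,190:410],None,fx=3.6,fy=3.6,interpolation=cv2.INTER_CUBIC)
B=np.hstack([cv2.resize(b[235:335,250:350],None,fx=3.96/2,fy=3.96/2),cv2.resize(b[160:210,305:405],None,fx=3.96,fy=3.96/1)[:198,:]][:2]) if 0 else np.hstack([cv2.resize(b[238:332,250:350],(240,226)),cv2.resize(b[163:227,300:400],(352,226))])
B=cv2.resize(B,(792,302)) 
cv2.imwrite('pics/c0.png',np.vstack([A[:290],B[:, :792]])[:600])  if A.shape[1]==792 else print(A.shape)
E
python3 - <<'E'
from h import *
print('rim',tri(('top0',(351,198)),('scene0',(353,175))), 'sq',atz('top0',(382,195),81))
print('tophandle',tri(('top0',(204,222)),('scene0',(275,249))))
for p in [(204,222),(230,225),(255,215)]: print(atz('top0',p,150))
print(atz('top0',(351,198),81))
E
```

```text
rim (array([510.17408363,   1.51041634, 130.60894908]), [np.float64(12.484368469165076), np.float64(12.484368469164956)]) sq [538.01322251 -83.32876935  81.        ]
tophandle (array([473.43811654, 381.38328737, 156.20513965]), [np.float64(1.7149794957450906), np.float64(1.7149794957450448)])
[473.02382794 382.00581953 150.        ]
[462.26434865 316.44382668 150.        ]
[485.06542586 252.90272181 150.        ]
[533.5723499   1.1714502  81.       ]
```

View pics/c0.png

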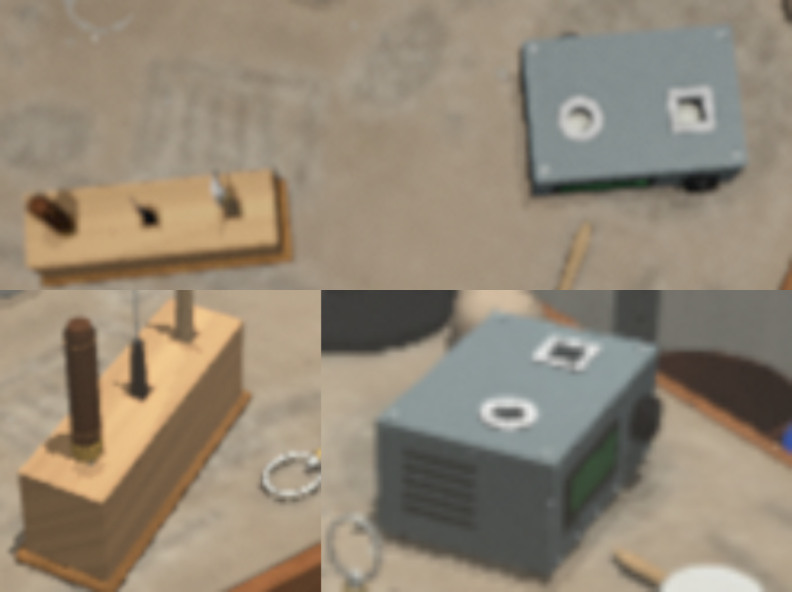

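The crops put the round opening at top (351.1,197.8) and scene (339.9,188.8), and the square one at top (381.9,195.6) and scene (352,175.9). The stylus handle's top is at top (200.6,221.4) and scene (274.6,248). Its collar foot is at top (208.6,227) and scene (277.4,289).

Run:
```python
from h import *
from scipy.spatial.transform import Rotation as R
np.set_printoptions(precision=1,suppress=True)
for n,t,s in [('hole',(351.1,197.8),(339.9,188.8)),('sq',(381.9,195.6),(352,175.9)),('htop',(200.6,221.4),(274.6,248)),('foot',(208.6,227),(277.4,289))]: print(n,*tri(('top0',t),('scene0',s)))
print(proj('scene0',np.array([470,375,160.])),proj('top0',np.array([470,375,160.])))
q=sense()['ee_rot']; print(R.from_quat(q,scalar_first=True).as_matrix())
# stand yaw from front-edge of stand top in crop: corners
p=[atz('top0',(190+x/3.6,165+y/3.6),77) for x,y in [(26,192),(275,172),(278,243),(30,265)]]; print(p)
p=[atz('top0',(190+x/3.6,165+y/3.6),78) for x,y in [(524,45),(733,28),(745,165),(535,183)]]; print(p)
im,c=snap('wrist','w0'); print(c)
```

```text
hole [533.6   0.6  80.2] [np.float64(0.6808453700679408), np.float64(0.6808453700679649)]
sq [536.4 -83.   80.5] [np.float64(0.03681838107741363), np.float64(0.03681838107741517)]
htop [472.1 387.3 163.4] [np.float64(0.289421459417002), np.float64(0.2894214594170166)]
foot [473.  387.8  67.9] [np.float64(1.383917826777475), np.float64(1.3839178267776595)]
[279.5 246.2] [205.9 222.4]
[[-1.   0.2 -0. ]
 [ 0.2  1.  -0. ]
 [ 0.  -0.  -1. ]]
[array([497.7, 416.9,  77. ]), array([504.2, 231.1,  77. ]), array([450.5, 230.2,  77. ]), array([442.6, 413.6,  77. ])]
[array([593.7,  39.7,  78. ]), array([ 599.7, -120.3,   78. ]), array([ 493. , -120.8,   78. ]), array([486.6,  37.2,  78. ])]
{'camera_matrix': array([[309.1,   0. , 324. ],
       [  0. , 309.1, 194.6],
       [  0. ,   0. ,   1. ]]), 'world_to_cam': array([[   0.2,    1. ,   -0. , -524.3],
       [  -0.9,    0.2,   -0.3,   34.8],
       [  -0.3,    0.1,    1. , -378.5],
       [   0. ,    0. ,    0. ,    1. ]])}
```

apply_moves(
  commands=[
    [-1, 0, 0, 0, 9.6],
    [-1, 0, 0, 0, 9.6],
    [-1, 0, 0, 0, 9.6],
    [-1, 0, 0, 0, 9.6],
    [-1, 0, 0, 0, 9.6],
    [-1, 0, 0, 0, 9.6],
    [-1, 0, 0, 0, 9.6],
    [-1, 0, 0, 0, 9.8],
    [-1, -12, 35, 0, 0],
    [-1, -12, 35, 0, 0],
    [-1, -12, 35, 0, 0],
    [-1, -12, 35, 0, 0],
    [-1, -12, 35, 0, 0],
    [-1, -12, 35, 0, 0],
    [-1, -12, 35, 0, 0],
    [-1, -12, 35, 0, 0],
    [-1, -12, 35, 0, 0],
    [-1, -12, 35, 0, 0],
  ],
)

```text
time_s: 2.4
eef_pos: [469.1, 391.1, 253.0]
ee_rot: [-0.0, 0.707, 0.707, -0.0]
force: [0.7, 0.7, 0.7]
grip_width: 1.001
grip_force: 0.0
```

apply_moves(
  commands=[
    [-1, 0, 0, 0, 0],
    [-1, 0, 0, 0, 0],
  ],
)

```text
time_s: 2.65
eef_pos: [467.6, 391.8, 253.0]
ee_rot: [-0.0, 0.707, 0.707, -0.0]
force: [-0.4, 0.5, 0.0]
grip_width: 0.999
grip_force: 0.0
```

Run:
```python
from h import *
np.set_printoptions(precision=3,suppress=True)
im,c=snap('wrist','w1'); print(sense(), -c['world_to_cam'][:3,:3].T@c['world_to_cam'][:3,3])
print(proj('w1',np.array([472.5,387.5,165])),proj('w1',np.array([472.5,387.5,82])),proj('w1',np.array([534,0,81])))
```

```text
{'time_s': 2.7, 'joints': array([0.506, 0.504, 1.22 , 0.   , 1.418, 0.505]), 'dq': array([ 0.006, -0.006, -0.   , -0.002, -0.002, -0.002]), 'tau': array([ -0.761, -50.009, -26.722,  -0.021,  -0.01 ,   0.001]), 'eef_pos': array([467.311, 391.978, 253.23 ]), 'ee_rot': array([-0.   ,  0.707,  0.707, -0.   ]), 'force': array([-0.057, -0.661, -0.862]), 'wrist_torque': array([0.034, 0.01 , 0.071]), 'grip_force': 0.0, 'grip_width': 0.9995546005437138} [467.74  459.337 373.82 ]
[331.126 213.074] [329.374 185.236] [374.765 472.295]
```

View pics/w1.png

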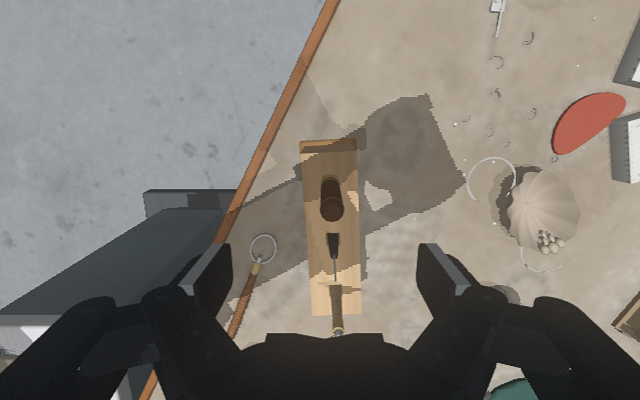

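The wrist view shows the dark handle between (331,180) at its foot and (332,208) at its top, with the needle at (334,245) and the loop tool at (337,300). This agrees with the prediction.

Run:
```python
from h import *
np.set_printoptions(precision=1,suppress=True)
a=cv2.imread('pics/w1.png'); cv2.imwrite('pics/c1.png',cv2.resize(a[165:235,295:370],None,fx=8,fy=8,interpolation=cv2.INTER_CUBIC))
```

```text
(no output)
```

View pics/c1.png

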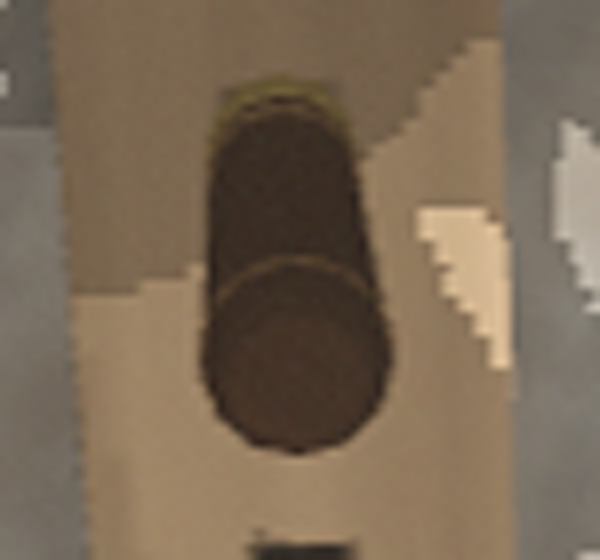

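The enlarged crop shows the handle's top centre at wrist pixel (332.1,210) and the collar centre at about (330.4,184).

Run:
```python
from h import *
np.set_printoptions(precision=1,suppress=True)
print(atz('w1',(332.1,210),165),atz('w1',(330.4,184),82),tri(('w1',(332.1,210)),('top0',(200.6,221.4)),('scene0',(274.6,248))))
```

```text
[473.2 389.8 165. ] [473.5 388.7  82. ] (array([472.6, 387.9, 162.8]), [np.float64(1.327096628364003), np.float64(0.2792019326146246), np.float64(1.1127993933565898)])
```

apply_moves(
  commands=[
    [-1, -3, 6, 0, 0],
    [-1, 0, 0, 20, 0],
    [-1, 0, 0, 20, 0],
    [-1, 0, 0, 20, 0],
    [-1, 0, 0, 20, 0],
    [-1, 0, 0, 20, 0],
    [-1, 0, 0, 20, 0],
    [-1, 0, 0, 0, 0],
    [-1, 0, 0, 0, 0],
  ],
  newtons=50,
)

```text
time_s: 3.82
eef_pos: [474.4, 388.9, 134.3]
ee_rot: [0.0, 0.707, 0.707, 0.001]
force: [0.8, 0.4, -0.2]
grip_width: 0.998
grip_force: 0.0
```

apply_moves(
  commands=[
    [0.3, 0, 0, 0, 0],
    [0.3, 0, 0, 0, 0],
    [1, 0, 0, 0, 0],
    [1, 0, 0, 0, 0],
    [1, 0, 0, 0, 0],
    [1, 0, 0, 0, 0],
    [1, 0, 0, 0, 0],
    [1, 0, 0, 0, 0],
  ],
)

```text
time_s: 4.82
eef_pos: [474.2, 388.6, 133.5]
ee_rot: [0.0, 0.707, 0.707, 0.0]
force: [-0.2, -0.3, 3.3]
grip_width: 0.194
grip_force: 48.6
```

apply_moves(
  commands=[
    [1, 0, 0, -10, 0],
    [1, 0, 0, -15, 0],
    [1, 0, 0, -20, 0],
    [1, 0, 0, -20, 0],
    [1, 0, 0, -20, 0],
    [1, 0, 0, -15, 0],
    [1, 0, 20, 0, 0],
    [1, 0, 20, 0, 0],
    [1, 0, 19, 0, 0],
    [1, 0, 0, 0, 0],
    [1, 0, 0, 0, 0],
  ],
)

```text
time_s: 6.2
eef_pos: [532.4, 388.7, 233.5]
ee_rot: [-0.0, 0.707, 0.707, -0.0]
force: [0.0, 0.6, -1.0]
grip_width: 0.198
grip_force: 48.8
```

apply_moves(
  commands=[
    [1, -15, 0, 0, 0],
    [1, -25, 0, 0, 0],
    [1, -30, 0, 0, 0],
    [1, -30, 0, 0, 0],
    [1, -30, 0, 0, 0],
    [1, -30, 0, 0, 0],
    [1, -30, 0, 0, 0],
    [1, -30, 0, 0, 0],
    [1, -30, 0, 0, 0],
    [1, -30, 0, 0, 0],
    [1, -30, 0, 0, 0],
    [1, -30, 0, 0, 0],
    [1, -25, 0, 0, 0],
    [1, -15, 0, 0, 0],
    [1, -8, 0, 0, 0],
    [1, 0, 0, 0, 0],
    [1, 0, 0, 0, 0],
    [1, 0, 0, 0, 0],
  ],
)

```text
time_s: 8.45
eef_pos: [533.1, 1.1, 233.3]
ee_rot: [-0.0, 0.707, 0.707, 0.0]
force: [0.5, 0.4, 0.2]
grip_width: 0.199
grip_force: 48.8
```

Run:
```python
from h import *
np.set_printoptions(precision=2,suppress=True)
im,c=snap('wrist','w2'); s=sense(); p=s['eef_pos']; print(p,s['ee_rot'],s['force'],s['grip_width'],s['grip_force'])
t=p-[0,0,123.5]; print(proj('w2',t),proj('w2',np.array([533.6,.6,81])))
x=proj('w2',t).astype(int); y0=max(0,x[1]-90); x0=x[0]-110
cv2.imwrite('pics/c2.png',cv2.resize(im[y0:y0+150,x0:x0+200],None,fx=4,fy=4,interpolation=cv2.INTER_CUBIC)); print(x0,y0)
```

```text
[533.09   1.08 233.26] [-0.    0.71  0.71 -0.  ] [ 0.33  0.37 -0.65] 0.19395096360336697 48.786136507987976
[324.11 194.16] [324.69 186.24]
214 104
```

View pics/c2.png

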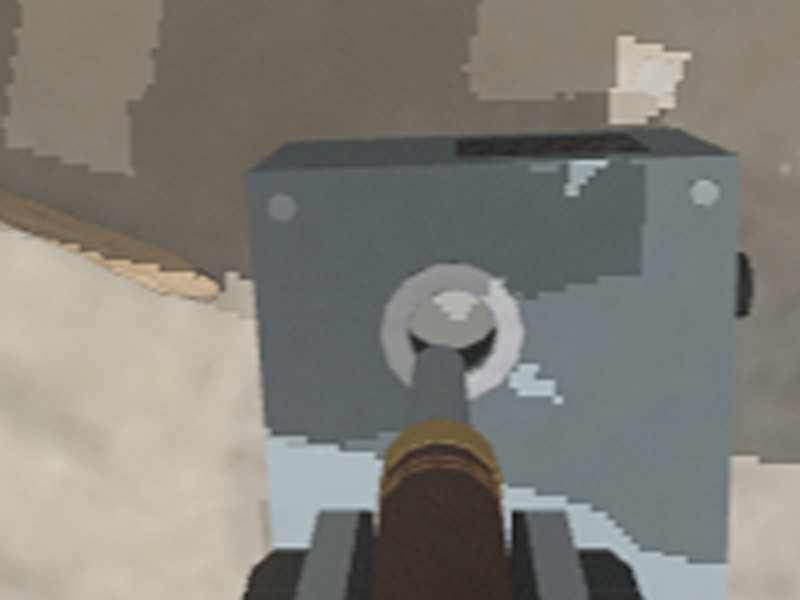

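The crop shows the rim ring centred at about crop (453,332), which is image (327.2,187). The rod's end edge is at crop (440,347), which is image (324,190.7).

Run:
```python
from h import *
np.set_printoptions(precision=2,suppress=True)
p=np.array([533.09,1.08,233.26]); t=p-[0,0,123.5]
print('hole',atz('w2',(327.25,187),81),tri(('w2',(327.25,187)),('top0',(351.1,197.8)),('scene0',(339.9,188.8))))
print('pred edge',proj('w2',t-[0,5.5,0]),'tip by edge',atz('w2',(324,190.7),109.8)+[0,5.5,0])
```

```text
hole [535.93  -0.11  81.  ] (array([534.65,  -0.15,  79.4 ]), [np.float64(1.3386523675116804), np.float64(0.9017700359298596), np.float64(1.2621481763968634)])
pred edge [324.11 200.59] tip by edge [532.99   9.52 109.8 ]
```

Run:
```python
from h import *
np.set_printoptions(precision=2,suppress=True)
p=np.array([533.09,1.08,233.26]); t=p-[0,0,123.5]
print('pred edge',proj('w2',t+[0,5.5,0]),'tip by edge',atz('w2',(324,190.7),109.8)-[0,5.5,0])
```

```text
pred edge [324.12 187.66] tip by edge [532.99  -1.48 109.8 ]
```

apply_moves(
  commands=[
    [1, 1, 2.5, 0, 0],
    [1, 0, 0, 10, 0],
    [1, 0, 0, 10, 0],
    [1, 0, 0, 3, 0],
    [1, 0, 0, 0, 0],
    [1, 0, 0, 0, 0],
  ],
)

```text
time_s: 9.25
eef_pos: [535.7, 1.5, 210.6]
ee_rot: [0.0, 0.707, 0.707, 0.0]
force: [0.4, -0.6, -0.6]
grip_width: 0.196
grip_force: 48.8
```

Run:
```python
from h import *
np.set_printoptions(precision=2,suppress=True)
im,c=snap('wrist','w3'); s=sense(); p=s['eef_pos']; print(p,s['force'])
t=p-[0,0,123.5]; print(proj('w3',t),proj('w3',t+[0,5.5,0]))
x0,y0=279,144
A=cv2.resize(im[y0:y0+100,x0:x0+90],None,fx=6,fy=6,interpolation=cv2.INTER_CUBIC)
b,_=snap('scene','s3'); q=proj('s3',np.array([535,0,81])); print(q); q=q.astype(int)
B=cv2.resize(b[q[1]-60:q[1]+40,q[0]-21:q[0]+21],None,fx=6,fy=6,interpolation=cv2.INTER_CUBIC)
cv2.imwrite('pics/c3.png',np.hstack([A,B])); print(A.shape,B.shape,q)
```

```text
[535.73   1.57 210.57] [-0.06  0.72 -1.43]
[324.03 194.05] [324.03 187.55]
[339.3  188.25]
(600, 540, 3) (600, 252, 3) [339 188]
```

View pics/c3.png

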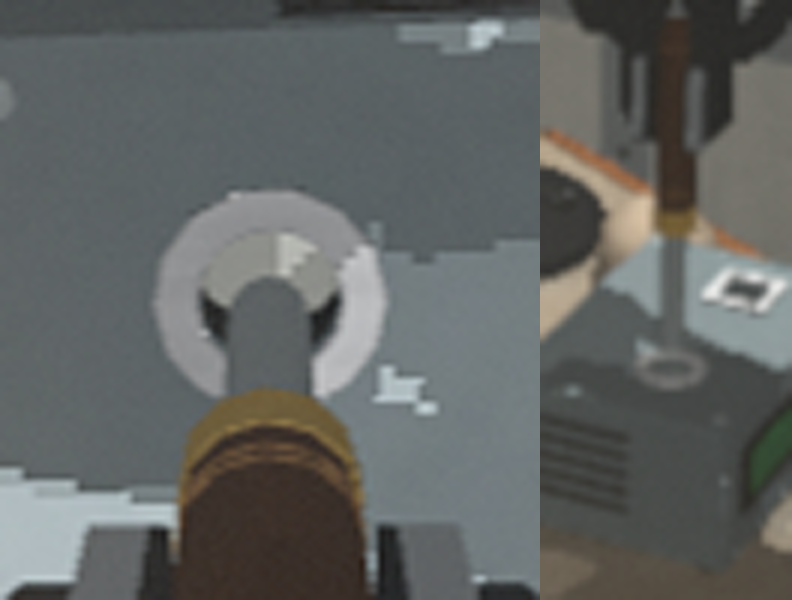

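The wrist crop shows the rod's end at about (324,196.8), centred in x on the opening at (324.1,194.2). The scene crop shows the rod just above the ring.

Run:
```python
from h import *
np.set_printoptions(precision=2,suppress=True)
print('hole',atz('w3',(324.1,194.2),81),'tip',atz('w3',(324,144+276/6),87)-[0,5.5,0])
```

```text
hole [535.79  -0.24  81.  ] tip [535.71  -0.52  87.  ]
```

apply_moves(
  commands=[
    [1, 0, 0, 6, 0],
    [1, 0, 0, 6, 0],
    [1, 0, 0, 6, 0],
    [1, 0, 0, 6, 0],
    [1, 0, 0, 6, 0],
    [1, 0, 0, 6, 0],
    [1, 0, 0, 2, 0],
    [1, 0, 0, 0, 0],
    [1, 0, 0, 0, 0],
  ],
)

```text
time_s: 10.48
eef_pos: [535.7, 1.6, 172.5]
ee_rot: [0.0, 0.707, 0.707, 0.0]
force: [0.2, -0.2, -0.9]
grip_width: 0.193
grip_force: 48.8
```

apply_moves(
  commands=[
    [1, 0, 0, 2, 0],
    [1, 0, 0, 2, 0],
    [1, 0, 0, 0, 0],
    [1, 0, 0, 0, 0],
    [1, 0, 0, 0, 0],
  ],
)

```text
time_s: 11.1
eef_pos: [535.6, 1.6, 168.4]
ee_rot: [0.0, 0.707, 0.707, 0.0]
force: [-0.6, -0.2, 1.2]
grip_width: 0.199
grip_force: 48.9
```

apply_moves(
  commands=[
    [1, 0, 0, 2, 0],
    [1, 0, 0, 0, 0],
    [1, 0, 0, 0, 0],
    [1, 0, 0, 0, 0],
  ],
)

```text
time_s: 11.6
eef_pos: [535.6, 1.6, 166.4]
ee_rot: [0.0, 0.707, 0.707, 0.0]
force: [0.4, 0.5, 1.9]
grip_width: 0.2
grip_force: 49.1
```

apply_moves(
  commands=[
    [1, 0, 0, 1, 0],
    [1, 0, 0, 1, 0],
    [1, 0, 0, 0, 0],
    [1, 0, 0, 0, 0],
  ],
)

```text
time_s: 12.1
eef_pos: [535.7, 1.6, 164.4]
ee_rot: [0.0, 0.707, 0.707, 0.0]
force: [-0.4, 0.0, 3.0]
grip_width: 0.195
grip_force: 49.1
```

apply_moves(
  commands=[
    [1, 0, 0, 1, 0],
    [1, 0, 0, 0, 0],
    [1, 0, 0, 0, 0],
  ],
)

```text
time_s: 12.48
eef_pos: [535.7, 1.6, 163.3]
ee_rot: [0.0, 0.707, 0.707, 0.0]
force: [0.1, 0.9, 3.3]
grip_width: 0.198
grip_force: 49.2
```

apply_moves(
  commands=[
    [1, 0, 0, 0.6, 0],
    [1, 0, 0, 0, 0],
    [1, 0, 0, 0, 0],
  ],
)

```text
time_s: 12.85
eef_pos: [535.6, 1.6, 162.7]
ee_rot: [0.0, 0.707, 0.707, 0.0]
force: [0.1, -0.2, 4.1]
grip_width: 0.194
grip_force: 49.2
```

apply_moves(
  commands=[
    [1, 0, 0, 0.5, 0],
    [1, 0, 0, 0, 0],
    [1, 0, 0, 0, 0],
  ],
)

```text
time_s: 13.22
eef_pos: [535.7, 1.6, 162.4]
ee_rot: [0.0, 0.707, 0.707, 0.0]
force: [-0.5, 0.1, 6.3]
grip_width: 0.198
grip_force: 49.5
```

apply_moves(
  commands=[
    [1, 0, 0, 0.4, 0],
    [1, 0, 0, 0, 0],
    [1, 0, 0, 0, 0],
  ],
)

```text
time_s: 13.6
eef_pos: [535.8, 1.5, 162.3]
ee_rot: [0.0, 0.707, 0.707, 0.0]
force: [-1.4, 0.1, 8.2]
grip_width: 0.197
grip_force: 49.8
```

The force rises sharply, so the button is on its stop. I'll ease off slightly and hold.

apply_moves(
  commands=[
    [1, 0, 0, -0.3, 0],
    [1, 0, 0, 0, 0],
    [1, 0, 0, 0, 0],
    [1, 0, 0, 0, 0],
    [1, 0, 0, 0, 0],
    [1, 0, 0, 0, 0],
    [1, 0, 0, 0, 0],
    [1, 0, 0, 0, 0],
    [1, 0, 0, 0, 0],
    [1, 0, 0, 0, 0],
    [1, 0, 0, 0, 0],
    [1, 0, 0, 0, 0],
    [1, 0, 0, 0, 0],
    [1, 0, 0, 0, 0],
    [1, 0, 0, 0, 0],
    [1, 0, 0, 0, 0],
    [1, 0, 0, 0, 0],
    [1, 0, 0, 0, 0],
    [1, 0, 0, 0, 0],
    [1, 0, 0, 0, 0],
  ],
)

```text
time_s: 16.1
eef_pos: [535.7, 1.6, 162.4]
ee_rot: [0.0, 0.707, 0.707, 0.0]
force: [-0.6, -0.7, 6.0]
grip_width: 0.195
grip_force: 49.5
```

apply_moves(
  commands=[
    [1, 0, 0, 0, 0],
    [1, 0, 0, 0, 0],
    [1, 0, 0, 0, 0],
    [1, 0, 0, 0, 0],
    [1, 0, 0, 0, 0],
    [1, 0, 0, 0, 0],
    [1, 0, 0, 0, 0],
    [1, 0, 0, 0, 0],
    [1, 0, 0, 0, 0],
    [1, 0, 0, 0, 0],
    [1, 0, 0, 0, 0],
    [1, 0, 0, 0, 0],
    [1, 0, 0, 0, 0],
    [1, 0, 0, 0, 0],
    [1, 0, 0, 0, 0],
    [1, 0, 0, 0, 0],
    [1, 0, 0, 0, 0],
    [1, 0, 0, 0, 0],
    [1, 0, 0, 0, 0],
    [1, 0, 0, 0, 0],
  ],
)

```text
time_s: 18.6
eef_pos: [535.7, 1.6, 162.4]
ee_rot: [0.0, 0.707, 0.707, 0.0]
force: [0.7, 0.1, 6.1]
grip_width: 0.196
grip_force: 49.5
```

Run:
```python
from h import *
im,c=snap('scene','s4'); cv2.imwrite('pics/c4.png',cv2.resize(im[120:330,240:440],None,fx=2.8,fy=2.8,interpolation=cv2.INTER_CUBIC)); s=sense(); print(s['eef_pos'],s['force'],s['grip_force'],s['time_s'])
```

```text
[535.7145607    1.58237702 162.34589638] [-0.79669855 -0.35982476  6.74653997] 49.476700723171234 18.65
```

View pics/c4.png

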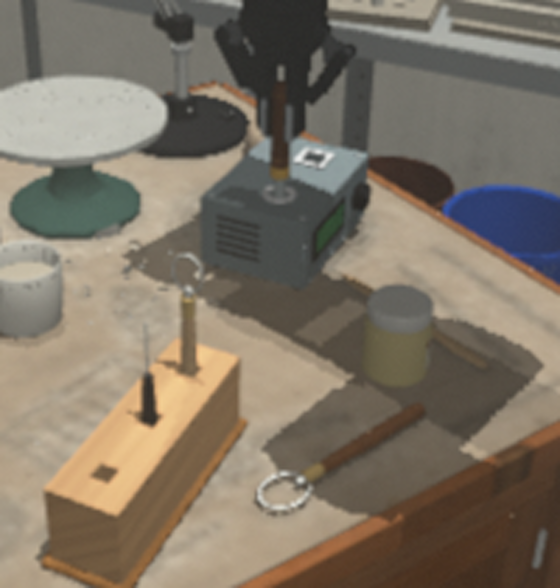

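The stylus is in the round opening with its collar just above the rim, at crop (280,180). The needle and loop tool are still in the stand, and the button has been held at its stop for about 5 s at roughly 6 N.

```bash
python3 -c "from rig import ctrl; print(ctrl.finish_job())"
```

```text
the job is handed in; nothing more can be done
None
```

I handed the job in with the stylus still gripped and its rod down the round opening, holding the reset button on its stop at about 6 N; it had been there for about 5 s, and the other two tools were still in the stand.

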